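# Raise the reading stand to its second notch

### The arm

A 7-joint arm with a two-finger parallel gripper is mounted at the origin on the work surface. World frame = base frame: x ahead of the robot, y to its left, z up, the work surface at z = 0. Lengths are in m, angles in rad, forces in N, time in s.
With the tool pointing down it reaches from about 0.4 to 0.875 m from the base axis. Payload 19.3 kg.
Tool frame: the origin (TCP) lies at the very end of the fingers, on their centre line; the grasp point (between the pads) lies 19 mm behind it; z points along the fingers, y is the direction in which the jaws open and shut (so a half turn about z gives the same grasp; the last joint's range is limited). The gripper opens to 85 mm and grips with 20 to 120 N. Pads are 22 mm wide; open, the fingers measure 114 mm over their backs; the gripper's body (76 mm by 85 mm) begins 54 mm behind the grasp point. The pads swing forward as they close: fully open they stand 13 mm farther back than shut.
Start: joints at [-1.247, 0.521, -0.036, 1.599, 0.021, 1.021, -0.113], TCP at [0.24, 0.577, 0.231] pointing down, gripper open.
Joint ranges: [-2.91, 2.91], [-0.3, 2.13], [-1.5, 1.42], [0.17, 2.43], [-1.26, 4.41], [0.16, 1.93], [-2.52, 2.52]. Speed limits (rad/s): [1.89, 1.89, 2.39, 2.39, 3.01, 3.01, 3.01].

### API

Orientations are given as [roll, pitch, yaw] about the fixed x, y, z axes, in that order (R = Rz(yaw) Ry(pitch) Rx(roll)).
In Python, from workcell import bot, grab_frame, calibration, workorder gives the robot as it stands.
- The arm moves only by the tool move_arm, never from a script. Its arguments are lists of equal length, an entry for each row: "jaw": the closure in counts, from 0 (fully open) to 255 (shut); "dp": the shift along the tool's x, y, z in units of 800 mm (1.0 is 800 mm), a list of three; "rotation": the turn, a rotation vector about the tool's x, y, z in units of pi rad (1.0 is pi rad), a list of three. In form: {"jaw": [jaw, ...], "dp": [[dx, dy, dz], ...], "rotation": [[rx, ry, rz], ...]}. A call has 1 to 10 rows; each row shifts and turns the commanded pose from where the row before left it, along the tool's axes as they then stand; what a row does not reach is not made up. A row lasts 1/8 s, in which the tool goes at most 62.5 mm and 10.7 degrees, less where a joint would pass 70% of its speed; a pose out of reach is approached as far as the arm can. A call with a number of a shift or a turn outside -1 to 1 is refused whole. A call with a gripper value outside its range is refused whole. The fingers move at their own pace and stop on an object; "squeeze" is the grip in N (left out, the last holds). Time passes only in rows, so rows that do not move let the fingers close. It gives the time, the measured TCP pose, the force and the opening at its end, in the units of the state.
- bot.observe(): the state, without advancing time (a new reading comes with each control period).
- grab_frame(name): name is "side" or "top" or "wrist"; returns the picture (480x640x3 uint8, blue, green, red); there is no depth.
- calibration(name): a dict with "camera_matrix" (3x3 intrinsics, pixels), "T" (4x4, takes a point from camera to world coordinates). Camera axes: x right, y down, z forward; pixel columns grow to the right and rows downward; lengths in m; the calibration is good to about 2 mm. A picture is of the moment at which its call begins: read the wrist's pose just before it. calibration takes no time and is no camera call; for the wrist camera it gives the pose at the moment of the call.
- workorder.job_done(): hands the job in, once; it reports no verdict.
The state is a dict: "clock": time; "qpos": joint angles; "qd": joint speeds; "joint_efforts": joint torques, N m; "position": TCP position; "tool_rot": TCP orientation; "force": force on the tool from outside, world axes, zero at the start; "moment": the same for the moment, N m; "grip_width": finger opening in m.
Only numpy, scipy, OpenCV 4.12 (cv2) and the standard library are available. Lean on these libraries where they do the work, as an engineer would, in place of code of your own. Each camera call takes 0.05 s, during which the arm holds its last target. There are 200 camera calls.

### The job

Raise the folding reading stand to its steeper reading angle: with the fingertips, push the carriage behind the panel along its rail, on through the first notch, until it drops into the second notch, and leave it seated there without running past it. Push only on the carriage's rear tab: do not pinch the carriage, do not touch or lift the panel or its prop, and leave everything else on the nightstand where it is. Finish clear of everything.

Things in the scene. Friction and masses are not known exactly. Their poses are not given: they have to be found in the camera images.
- stand: Fixed grey plastic folding reading stand. Origin under the base at table height; x along the rail, away from the panel's reading side, y across, z up. Base 300 mm long (x -140 to +160), 200 wide (y), 12 thick. Panel hinged at x = -125 mm. The carriage, at the +x end behind the panel, is pushed towards -x, raising the panel. Rail strips at y = +-52 mm, top 20 mm above the table.
- carriage (a joint): Travel of the carriage, m: 0 folded low (panel 36 degrees from level), grows as it is pushed to -x of the stand; starts at 0 to 0.022. First notch 0.040, second 0.075 (panel 56 degrees), end stop 0.105. Slides with about 2 N, stays where left. Ridges 6 mm before and 6 to 7 mm after each notch take about 11 N (16 N out of the second); then the force dips to none and the carriage centres itself in the notch.
- tab_face (a point): Middle of the carriage's push face: the rear of the upright tab across its back, facing +x of the stand. Face 90 mm wide (y), 24 mm tall, from 20 to 44 mm above the table (this point at 32 mm); tab 8 mm thick. Moves to -x of the stand with the joint. Behind it (+x) only flat base and table. Axes parallel to the stand's.
- notch1 (a point): Where the middle of the push face (tab_face) stands when the carriage is in the first notch. On both side margins of the base (y = +-82 mm) a single raised rib 30 mm long marks this line.
- notch2 (a point): Where the middle of the push face stands when the carriage is in the second notch. On both side margins of the base a pair of raised ribs, 8 mm apart, marks it: the push face is then level with the pair's rib farther from the panel's hinge.
- prop: The panel's prop: a round knuckle 32 mm thick and 80 mm wide (top 38 mm above the table) hinged on the carriage 2 mm in front of the tab, and two thin arms 140 mm long from it up to the panel. Origin on its hinge axis, 22 mm above the table, 26 mm in front of the push face. Not to be touched: the carriage is pushed from behind, not pinched between tab and knuckle.
- panel: Reading panel, 160 by 200 by 5 mm, hinged along its lower edge; origin on the hinge, 22 mm above the table. Not to be touched; linked by prop arms to the carriage, so it rises as the carriage is pushed. Top edge at most 175 mm above the table; in the second notch it lies about 90 mm (horizontally) in front of the tab's rear face.
- lunch_tin: Bystander: sealed stainless lunch tin, 136 by 186 by 55 mm, origin under its centre.
- humidity_gauge: Bystander: white plastic humidity gauge standing on edge, 24 by 66 by 66 mm, origin under its centre.
- phone_grip: Bystander: orange silicone phone grip, two discs on a stem, 42 mm across, 20 mm tall, standing beside the stand. Origin under its centre.
- paperweight: Bystander: glass dome paperweight, 74 mm across, 50 mm tall, standing beside the stand. Origin under its centre.
- mug: Bystander: white mug, 82 mm across, 92 mm tall, origin under its centre.
- book: Bystander: closed hardcover, 134 by 206 by 28 mm, origin under its centre.
- glasses_case: Bystander: dark brown spectacle case, 60 by 160 by 45 mm, origin under its centre.

How it is judged:
At the end, for the whole second after the job is handed in: The carriage rests in the second notch, within 2.5 mm of 75 mm of travel, and no longer moves (value of joint carriage between 0.0725 and 0.0775 m and velocity of joint carriage between -0.005 and 0.005 m/s); the robot touches nothing.
It fails at once if the carriage is run past the second notch (12 mm or more beyond its middle) (value of joint carriage above 0.087 m).
It fails at once if the carriage is pinched or the prop handled: the fingers press on the prop or its knuckle (contact force between the fingers and prop above 1 N).
It fails at once if the fingers touch the panel (contact force between the fingers and panel above 1 N).
It fails at once if another thing on the nightstand is moved by more than 15 mm or lifted (distance of any of lunch_tin, humidity_gauge, phone_grip, paperweight, mug, book, glasses_case from where it was at the start of the episode above 0.015 m).
It also fails if it takes over 42 s, if anything falls off the work surface, if the arm or the gripper's body presses on something with over 40 N, if the wrist force passes 120 N, or if a joint passes its speed limit or range.

## Working session

There is one attempt and no reset: what is moved stays moved. The work goes in short steps, Python scripts to look and compute and a tool call to move; the robot and the scene stay as the last step left them, time stands still between calls to the robot, and variables do not carry over. Pictures are saved under pics/ and viewed, about 8 in all and at most 12, crops included, and the job is handed in when it is done.

Besides the shell and the picture viewer there is one more tool, called after ">>>" as name(argument=value, ...), one argument or row to a line, values as JSON. move_arm: Moves the arm, as the interface text tells. Shifts and turns lie within -1 to 1; 1 stands for 800 mm of shift or pi rad of turn. Its arguments: {"type":"object","properties":{"jaw":{"type":"array","items":{"type":"number"}},"dp":{"type":"array","items":{"type":"array","items":{"type":"number","minimum":-1,"maximum":1}}},"rotation":{"type":"array","items":{"type":"array","items":{"type":"number","minimum":-1,"maximum":1}}},"squeeze":{"type":"number"}},"required":["jaw","dp","rotation"]}

```bash
mkdir -p pics; python3 - <<'E'
from workcell import bot, grab_frame, calibration
import cv2
for n in("top","side"):
    cv2.imwrite(f"pics/{n}0.png",grab_frame(n))
    c=calibration(n);print(n,c["camera_matrix"].tolist(),c["T"].round(4).tolist() if hasattr(c["T"],'round') else c["T"])
o=bot.observe();print(o)
E
```

```text
top [[518.2900029047314, 0.0, 318.79584256594177], [0.0, 518.2900029047314, 238.8541630409136], [0.0, 0.0, 1.0]] [[0.0297, -0.993, 0.1146, 0.4117], [-0.9995, -0.0286, 0.0108, -0.0308], [-0.0074, -0.1149, -0.9933, 1.1272], [0.0, 0.0, 0.0, 1.0]]
side [[459.83508424261544, 0.0, 320.2782877444453], [0.0, 459.83508424261544, 246.25384324296422], [0.0, 0.0, 1.0]] [[0.9942, -0.0609, 0.0885, 0.4476], [-0.1071, -0.5039, 0.8571, -0.9969], [-0.0076, -0.8616, -0.5075, 0.6386], [0.0, 0.0, 0.0, 1.0]]
{'clock': 0.1, 'qpos': array([-1.24717088,  0.52193121, -0.03633153,  1.59995156,  0.02118133,
        1.02109226, -0.11282172]), 'qd': array([ 0.00047055, -0.00189997, -0.00027467, -0.00183865,  0.00055205,
        0.00054855, -0.00155079]), 'joint_efforts': array([ 4.66305879e-03, -9.28474402e+01,  1.98416814e+00, -3.70527720e+01,
        1.82063878e-02,  5.22806149e-03,  8.02327463e-05]), 'position': array([0.23973617, 0.57686718, 0.23079749]), 'tool_rot': array([-3.14059573e+00,  5.17573284e-05,  2.74772833e+00]), 'force': array([-0.36383149, -0.56574309,  0.23016989]), 'moment': array([0.0299562 , 0.01377513, 0.01568022]), 'grip_width': 0.08544097483477647}
```

View pics/top0.png

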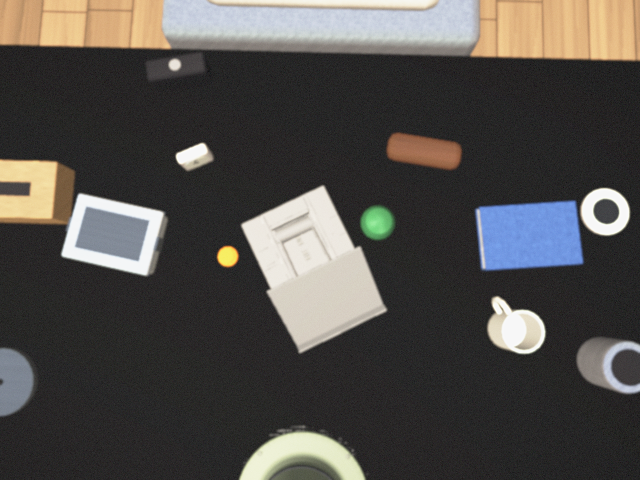

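View pics/side0.png

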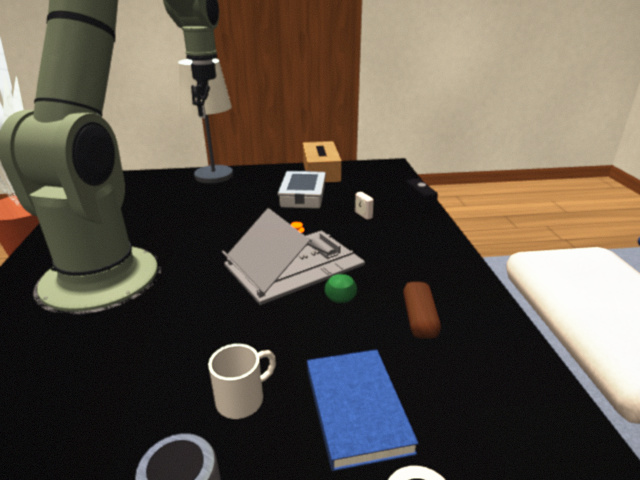

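```bash
python3 - <<'E'
import cv2
i=cv2.imread("pics/top0.png")[180:280,235:365]
i=cv2.resize(i,None,fx=6,fy=6,interpolation=cv2.INTER_CUBIC)
cv2.imwrite("pics/topc.png",i)
E
```

```text
(no output)
```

View pics/topc.png

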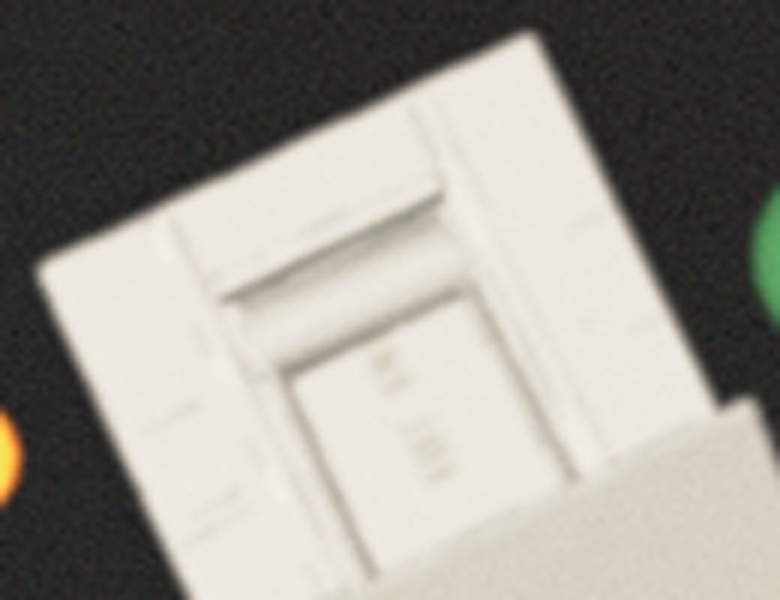

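```bash
cat > h.py <<'E'
import numpy as np
from workcell import calibration
def ray(cam,uv,z,c=None):
    c=c or calibration(cam);K=np.array(c["camera_matrix"]);T=np.array(c["T"])
    d=T[:3,:3]@np.linalg.solve(K,[uv[0],uv[1],1]);o=T[:3,3]
    return o+d*(z-o[2])/d[2]
E
python3 - <<'E'
from h import *
C=lambda u,v,z:ray("top",((u+.5)/6-.5+235,(v+.5)/6-.5+180),z)
L=C(38,268,.012);R=C(535,32,.012)
d=R-L;print("corners",L,R,np.linalg.norm(d))
e=d/np.linalg.norm(d)   # stand +y or -y
n=np.array([-e[1],e[0],0]); 
if n[0]<0:n=-n          # stand +x 
print("n",n,"yaw",np.arctan2(n[1],n[0]),'e',e)
m=(L+R)/2; O=m-.16*n; O[2]=0;print("origin",O)
for nm,p in dict(ribL=C(170,415,.013),ribR=C(585,220,.013),pairL=C(213,520,.013),pairR=C(640,322,.013),gapL=C(222,300,.044),gapR=C(442,197,.044),faint=C(345,215,.02)).items():
    print(nm,p.round(4),"x",(p-O)@n,"along e",(p-O)@e)
# panel far corners at hinge (299,350),(385,309)
for uv in((299,350),(385,309)):
    p=ray("top",uv,.015);print(p,(p-O)@n,(p-O)@e)
E
```

```text
corners [0.56749755 0.15164316 0.012     ] [ 0.65970285 -0.02600283  0.012     ] 0.20014973400489838
n [0.88756548 0.46068157 0.        ] yaw 0.4787629581140316 e [ 0.46068157 -0.88756548  0.        ]
origin [ 0.47158972 -0.01088889  0.        ]
ribL [0.5153 0.1014 0.013 ] x 0.09051466829385214 along e -0.07952096400353086
ribR [ 0.5906 -0.0461  0.013 ] x 0.08939345342852767 along e 0.08607533370893183
pairL [0.4779 0.0844 0.013 ] x 0.04951332748911114 along e -0.08162217143586534
pairR [ 0.5539 -0.0669  0.013 ] x 0.04723705924648754 along e 0.08767478261825447
gapL [0.5535 0.0811 0.044 ] x 0.11511362437014355 along e -0.04392470429533866
gapR [0.5924 0.005  0.044 ] x 0.11451098039045764 along e 0.04157767313114405
faint [0.5888 0.0405 0.02  ] x 0.12772532328807618 along e 0.00839682234432959
[0.30304066 0.01601996 0.015     ] -0.13720191739489046 -0.10153080673494919
[ 0.39412516 -0.16378537  0.015     ] -0.13919146899107698 0.10001914232582004
```

>>> move_arm(
  jaw=[255,255,255,255,255,255,255,255,255,255],
  dp=[
    [0,0,0],
    [0,0,0],
    [0,0,0],
    [0,0,0],
    [-0.0655,0.0109,0],
    [-0.0655,0.0109,0],
    [-0.0655,0.0109,0],
    [-0.0655,0.0109,0],
    [-0.0655,0.0109,0],
    [-0.0655,0.0109,0],
  ],
  rotation=[
    [0,0,0.0555],
    [0,0,0.0555],
    [0,0,0.0555],
    [0,0,0.0555],
    [0,0,0],
    [0,0,0],
    [0,0,0],
    [0,0,0],
    [0,0,0],
    [0,0,0],
  ],
)

```text
clock: 1.35
position: [0.432, 0.3208, 0.2312]
tool_rot: [-3.141, 0.0, 2.05]
force: [1.3, 0.6, -0.4]
grip_width: 0.0001
```

>>> move_arm(
  jaw=[255,255,255,255,255,255,255,255],
  dp=[
    [-0.0655,0.0109,0],
    [-0.0655,0.0109,0],
    [-0.0655,0.0109,0],
    [-0.0655,0.0109,0],
    [-0.0655,0.0109,0],
    [-0.0655,0.0109,0],
    [0,0,0],
    [0,0,0],
  ],
  rotation=[
    [0,0,0],
    [0,0,0],
    [0,0,0],
    [0,0,0],
    [0,0,0],
    [0,0,0],
    [0,0,0],
    [0,0,0],
  ],
)

```text
clock: 2.35
position: [0.6224, 0.0679, 0.2308]
tool_rot: [-3.141, -0.001, 2.05]
force: [-0.7, 0.4, -0.2]
grip_width: -0.0
```

```bash
python3 - <<'E'
from workcell import bot, grab_frame, calibration
import cv2,json,numpy as np
c=calibration("wrist");json.dump({k:np.array(v).tolist() for k,v in c.items()},open("w0.json","w"))
cv2.imwrite("pics/w0.png",grab_frame("wrist"))
E
```

```text
(no output)
```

View pics/w0.png

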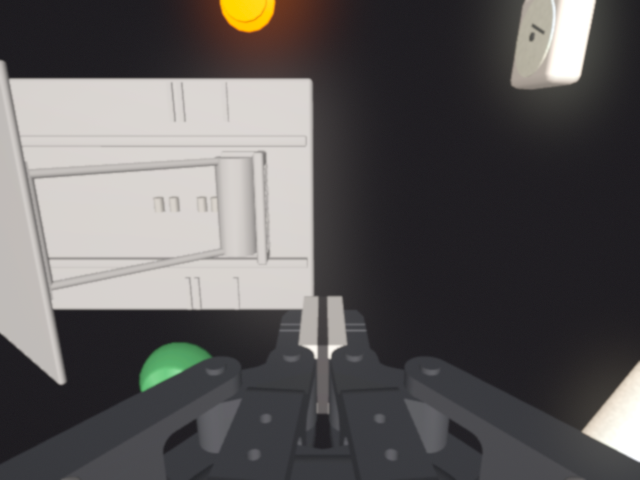

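```bash
python3 - <<'E'
from h import *
import json,cv2
c=json.load(open("w0.json"))
O=np.array([.47159,-.01089,0]);n=np.array([.88757,.46068,0]);e=np.array([.46068,-.88757,0])
for nm,uv,z in[("edgeT",(312,80),.012),("edgeB",(314,308),.012),("rib1T",(227,100),.013),("rib1B",(237,292),.013),("pairT",(182,100),.013),("pairB",(197,292),.013),("pair2T",(173,100),.013),("tabT",(264,153),.044),("tabB",(268,262),.044),("tabfrontT",(254,153),.044),("tabfrontB",(258,262),.044)]:
    p=ray("",uv,z,c);print(nm,p.round(4),"x %.4f e %.4f"%((p-O)@n,(p-O)@e))
i=cv2.imread("pics/w0.png")[70:320,140:330]
cv2.imwrite("pics/w0c.png",cv2.resize(i[:, :],None,fx=2.4*1.7,fy=2.4,interpolation=cv2.INTER_CUBIC))
E
```

```text
edgeT [0.5698 0.1512 0.012 ] x 0.1619 e -0.0986
edgeB [ 0.6609 -0.0226  0.012 ] x 0.1627 e 0.0977
rib1T [0.5166 0.1066 0.013 ] x 0.0941 e -0.0835
rib1B [ 0.5918 -0.0404  0.013 ] x 0.0931 e 0.0816
pairT [0.4848 0.09   0.013 ] x 0.0582 e -0.0835
pairB [ 0.5597 -0.0571  0.013 ] x 0.0569 e 0.0816
pair2T [0.4784 0.0867 0.013 ] x 0.0510 e -0.0835
tabT [0.5631 0.0869 0.044 ] x 0.1263 e -0.0446
tabB [0.6031 0.0099 0.044 ] x 0.1263 e 0.0421
tabfrontT [0.5564 0.0834 0.044 ] x 0.1187 e -0.0446
tabfrontB [0.5959 0.0062 0.044 ] x 0.1182 e 0.0421
```

View pics/w0c.png

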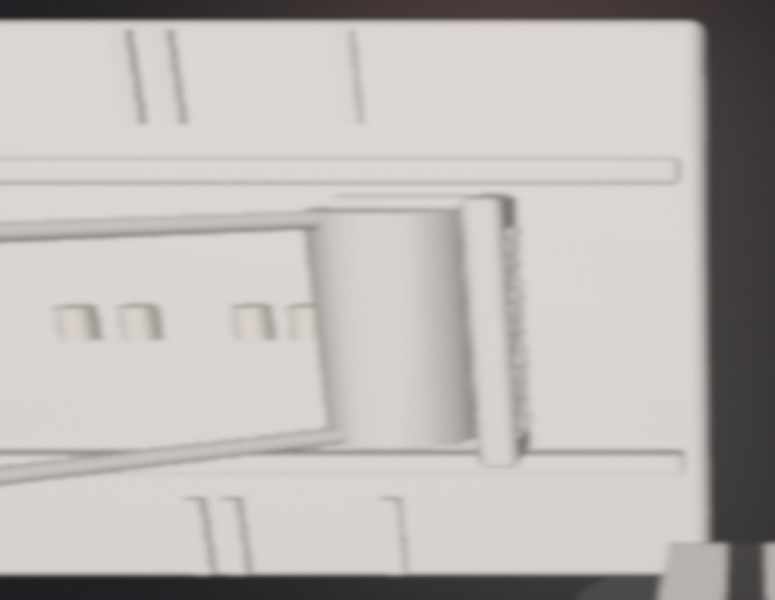

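>>> move_arm(
  jaw=[255,255,255,255,255,255,255,255,255],
  dp=[
    [0,0,0.05],
    [0,0,0.05],
    [0,0,0.05],
    [0,0,0.05],
    [0,0,0.03],
    [0,0,0.024],
    [0,-0.01,0],
    [0,-0.01,0],
    [0,0,0],
  ],
  rotation=[
    [0,0,0],
    [0,0,0],
    [0,0,0],
    [0,0,0],
    [0,0,0],
    [0,0,0],
    [0,0,0],
    [0,0,0],
    [0,0,0],
  ],
)

```text
clock: 3.52
position: [0.6086, 0.0598, 0.0292]
tool_rot: [3.14, 0.0, 2.05]
force: [0.6, -0.2, -0.4]
grip_width: 0.0001
```

>>> move_arm(
  jaw=[255,255,255,255,255,255,255,255],
  dp=[
    [0,-0.0025,0],
    [0,-0.0025,0],
    [0,-0.0025,0],
    [0,-0.0025,0],
    [0,-0.0025,0],
    [0,-0.0025,0],
    [0,-0.0025,0],
    [0,0,0],
  ],
  rotation=[
    [0,0,0],
    [0,0,0],
    [0,0,0],
    [0,0,0],
    [0,0,0],
    [0,0,0],
    [0,0,0],
    [0,0,0],
  ],
)

```text
clock: 4.53
position: [0.5961, 0.0536, 0.0281]
tool_rot: [-3.142, 0.0, 2.05]
force: [0.7, 0.3, -0.2]
grip_width: -0.0
```

>>> move_arm(
  jaw=[255,255,255,255],
  dp=[
    [0,-0.0025,0],
    [0,-0.0025,0],
    [0,-0.0025,0],
    [0,0,0],
  ],
  rotation=[
    [0,0,0],
    [0,0,0],
    [0,0,0],
    [0,0,0],
  ],
)

```text
clock: 5.03
position: [0.5907, 0.0508, 0.0281]
tool_rot: [-3.141, -0.0, 2.05]
force: [-0.0, -0.3, -0.2]
grip_width: -0.0001
```

>>> move_arm(
  jaw=[255,255,255,255],
  dp=[
    [0,-0.0025,0],
    [0,-0.0025,0],
    [0,-0.0025,0],
    [0,-0.0025,0],
  ],
  rotation=[
    [0,0,0],
    [0,0,0],
    [0,0,0],
    [0,0,0],
  ],
)

```text
clock: 5.52
position: [0.5836, 0.0472, 0.0281]
tool_rot: [3.142, -0.0, 2.05]
force: [2.0, 1.6, 0.8]
grip_width: -0.0001
```

```bash
python3 - <<'E'
from workcell import bot, grab_frame, calibration
import cv2,json,numpy as np
o=bot.observe();print(o["position"],o["force"],(o["position"]-[.47159,-.01089,0])@[.88757,.46068,0])
c=calibration("wrist");json.dump({k:np.array(v).tolist() for k,v in c.items()},open("w1.json","w"))
cv2.imwrite("pics/w1.png",grab_frame("wrist"))
E
```

```text
[0.5836032  0.04720468 0.02811404] [2.02617016 1.59657821 0.82411097] 0.12618261302543307
```

View pics/w1.png

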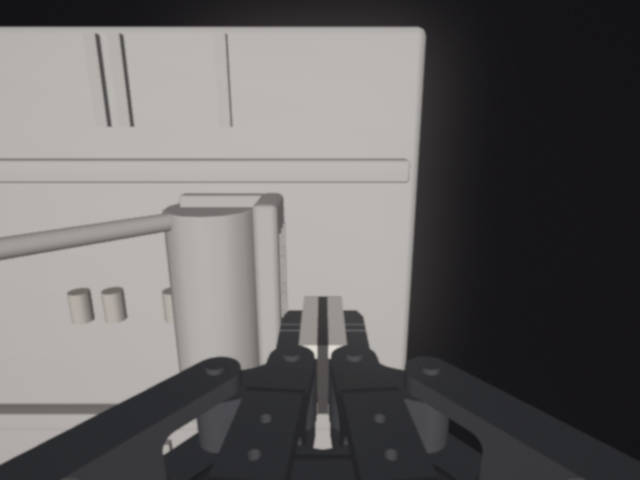

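```bash
python3 - <<'E'
from h import *
import json
c=json.load(open("w1.json"));print(np.array(c["T"]).round(3).tolist())
O=np.array([.47159,-.01089,0]);n=np.array([.88757,.46068,0]);e=np.array([.46068,-.88757,0])
for nm,uv,z in[("edge",(422,40),.012),("rib1",(225,125),.013),("rib1",(231,125),.013),("pair",(131,125),.013),("tab",(281,205),.044),("tabfr",(254,205),.044),("tabmid",(280,300),.044),("tabfoot",(286,300),.02),("tip",(302,297),.03),("tip",(345,297),.03)]:
    p=ray("",uv,z,c);print(nm,p.round(4),"x %.4f e %.4f"%((p-O)@n,(p-O)@e))
E
```

```text
[[0.887, 0.443, 0.129, 0.551], [0.462, -0.851, -0.25, 0.111], [-0.001, 0.281, -0.96, 0.171], [0.0, 0.0, 0.0, 1.0]]
edge [0.5697 0.1478 0.012 ] x 0.1602 e -0.0956
rib1 [0.5221 0.0917 0.013 ] x 0.0921 e -0.0678
rib1 [0.524  0.0927 0.013 ] x 0.0942 e -0.0678
pair [0.4925 0.0764 0.013 ] x 0.0588 e -0.0678
tab [0.5521 0.082  0.044 ] x 0.1142 e -0.0454
tabfr [0.5449 0.0783 0.044 ] x 0.1061 e -0.0454
tabmid [0.5653 0.0541 0.044 ] x 0.1131 e -0.0145
tabfoot [0.57   0.0444 0.02  ] x 0.1128 e -0.0037
tip [0.5733 0.0525 0.03  ] x 0.1194 e -0.0094
tip [0.5868 0.0595 0.03  ] x 0.1347 e -0.0094
```

>>> move_arm(
  jaw=[255,255,255,255,255,255,255,255,255,255],
  dp=[
    [0,-0.0025,0],
    [0,-0.0025,0],
    [0,-0.0025,0],
    [0,-0.0025,0],
    [0,-0.0025,0],
    [0,-0.0025,0],
    [0,-0.0025,0],
    [0,-0.0025,0],
    [0,-0.0025,0],
    [0,-0.0025,0],
  ],
  rotation=[
    [0,0,0],
    [0,0,0],
    [0,0,0],
    [0,0,0],
    [0,0,0],
    [0,0,0],
    [0,0,0],
    [0,0,0],
    [0,0,0],
    [0,0,0],
  ],
)

```text
clock: 6.82
position: [0.5657, 0.0379, 0.0281]
tool_rot: [-3.141, -0.0, 2.05]
force: [1.0, 0.9, -0.5]
grip_width: -0.0001
```

>>> move_arm(
  jaw=[255,255,255,255,255,255,255,255,255,255],
  dp=[
    [0,-0.0025,0],
    [0,-0.0025,0],
    [0,-0.0025,0],
    [0,-0.0025,0],
    [0,-0.0025,0],
    [0,-0.0025,0],
    [0,-0.0025,0],
    [0,-0.0025,0],
    [0,0,0],
    [0,0,0],
  ],
  rotation=[
    [0,0,0],
    [0,0,0],
    [0,0,0],
    [0,0,0],
    [0,0,0],
    [0,0,0],
    [0,0,0],
    [0,0,0],
    [0,0,0],
    [0,0,0],
  ],
)

```text
clock: 8.07
position: [0.5516, 0.0305, 0.028]
tool_rot: [-3.141, -0.0, 2.05]
force: [0.5, -0.6, -0.1]
grip_width: -0.0
```

```bash
python3 - <<'E'
from workcell import bot, grab_frame, calibration
import cv2,json,numpy as np
o=bot.observe();print(o["position"],o["force"],(o["position"]-[.47159,-.01089,0])@[.88757,.46068,0])
c=calibration("wrist");json.dump({k:np.array(v).tolist() for k,v in c.items()},open("w2.json","w"))
cv2.imwrite("pics/w2.png",grab_frame("wrist"))
E
```

```text
[0.55157228 0.03045338 0.02803276] [ 0.47883431 -0.59492739 -0.08123943] 0.09003593758405214
```

View pics/w2.png

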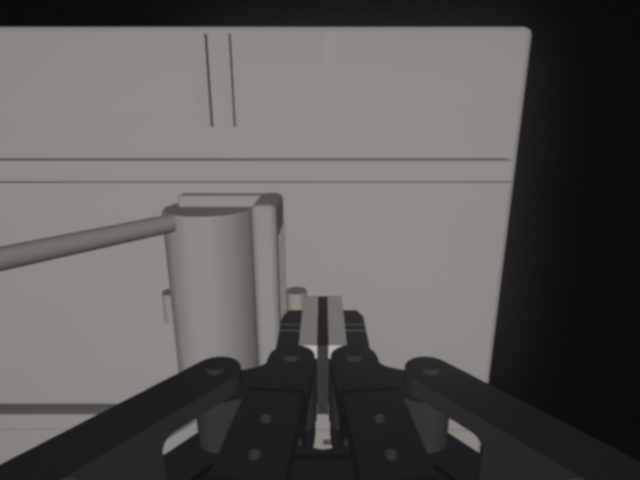

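```bash
python3 - <<'E'
from h import *
import json
c=json.load(open("w2.json"))
O=np.array([.47159,-.01089,0]);n=np.array([.88757,.46068,0]);e=np.array([.46068,-.88757,0])
for nm,uv,z in[("edge",(527,40),.012),("rib1",(330,80),.013),("pairfar",(234,125),.013),("pairfar",(230,36),.013),("pairnear",(211,125),.013),("tab",(281,205),.044),("tabmid",(280,300),.044),("tabfoot",(286,300),.02)]:
    p=ray("",uv,z,c);print(nm,p.round(4),"x %.4f e %.4f"%((p-O)@n,(p-O)@e))
E
```

```text
edge [0.5691 0.1474 0.012 ] x 0.1595 e -0.0956
rib1 [0.516  0.1054 0.013 ] x 0.0930 e -0.0827
pairfar [0.4929 0.0765 0.013 ] x 0.0591 e -0.0678
pairfar [0.4799 0.1022 0.013 ] x 0.0594 e -0.0966
pairnear [0.4856 0.0727 0.013 ] x 0.0510 e -0.0678
tab [0.5201 0.0653 0.044 ] x 0.0781 e -0.0453
tabmid [0.5333 0.0374 0.044 ] x 0.0770 e -0.0144
tabfoot [0.5379 0.0277 0.02  ] x 0.0767 e -0.0037
```

>>> move_arm(
  jaw=[255,255,255,255,255,255],
  dp=[
    [0,-0.0025,0],
    [0,-0.0025,0],
    [0,-0.0025,0],
    [0,-0.0025,0],
    [0,-0.0025,0],
    [0,0,0],
  ],
  rotation=[
    [0,0,0],
    [0,0,0],
    [0,0,0],
    [0,0,0],
    [0,0,0],
    [0,0,0],
  ],
)

```text
clock: 8.88
position: [0.5435, 0.0263, 0.0282]
tool_rot: [3.14, 0.0, 2.051]
force: [5.1, 1.3, -4.2]
grip_width: 0.0001
```

>>> move_arm(
  jaw=[255,255],
  dp=[
    [0,-0.002,0],
    [0,0,0],
  ],
  rotation=[
    [0,0,0],
    [0,0,0],
  ],
)

```text
clock: 9.12
position: [0.5431, 0.0261, 0.0284]
tool_rot: [3.138, 0.001, 2.051]
force: [10.3, 5.7, -8.6]
grip_width: -0.0
```

>>> move_arm(
  jaw=[255,255],
  dp=[
    [0,-0.002,0],
    [0,0,0],
  ],
  rotation=[
    [0,0,0],
    [0,0,0],
  ],
)

```text
clock: 9.38
position: [0.5407, 0.0249, 0.0282]
tool_rot: [3.14, 0.0, 2.051]
force: [3.7, 1.9, -1.8]
grip_width: 0.0001
```

>>> move_arm(
  jaw=[255,255],
  dp=[
    [0,-0.002,0],
    [0,0,0],
  ],
  rotation=[
    [0,0,0],
    [0,0,0],
  ],
)

```text
clock: 9.62
position: [0.5387, 0.0238, 0.0282]
tool_rot: [3.141, 0.0, 2.05]
force: [2.7, 0.2, -0.0]
grip_width: -0.0001
```

```bash
python3 - <<'E'
from workcell import bot, grab_frame, calibration
import cv2,json,numpy as np
o=bot.observe();print(o["position"],o["force"],(o["position"]-[.47159,-.01089,0])@[.88757,.46068,0])
c=calibration("wrist");json.dump({k:np.array(v).tolist() for k,v in c.items()},open("w3.json","w"))
cv2.imwrite("pics/w3.png",grab_frame("wrist"))
E
```

```text
[0.53867947 0.02378084 0.02816482] [ 2.71841863  0.18708399 -0.038007  ] 0.07551876713449328
```

View pics/w3.png

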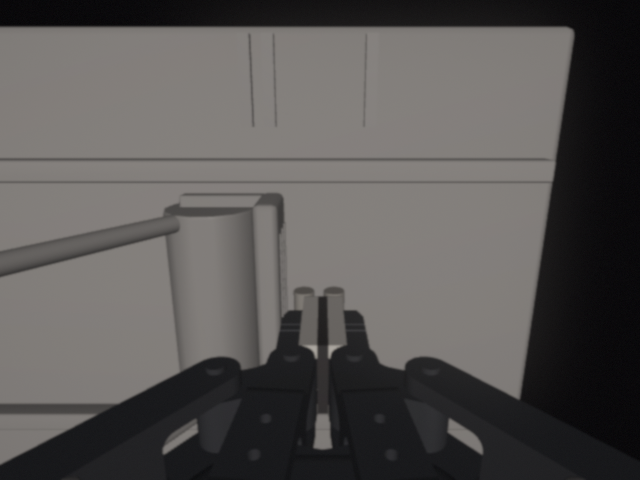

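```bash
python3 - <<'E'
from h import *
import json
c=json.load(open("w3.json"))
O=np.array([.47159,-.01089,0]);n=np.array([.88757,.46068,0]);e=np.array([.46068,-.88757,0])
for nm,uv,z in[("edge",(571,40),.012),("rib1",(365,125),.013),("pairfar",(275.5,125),.013),("pairnear",(253,125),.013),("tab",(281,205),.044),("tabmid",(280,300),.044),("tabfoot",(286,300),.02),("peg1",(304,292),.016),("peg2",(334,292),.016),("peg2",(334,292),.03)]:
    p=ray("",uv,z,c);print(nm,p.round(4),"x %.4f e %.4f"%((p-O)@n,(p-O)@e))
c=json.load(open("w0.json"))
for u in(158,173,202):
  for z in (.012,.018):
    p=ray("",(u,203),z,c);print(u,z,"x %.4f e %.4f"%((p-O)@n,(p-O)@e))
E
```

```text
edge [0.5694 0.1477 0.012 ] x 0.1599 e -0.0956
rib1 [0.5211 0.0912 0.013 ] x 0.0910 e -0.0678
pairfar [0.493  0.0766 0.013 ] x 0.0593 e -0.0678
pairnear [0.4859 0.0729 0.013 ] x 0.0513 e -0.0678
tab [0.5071 0.0586 0.044 ] x 0.0635 e -0.0453
tabmid [0.5204 0.0306 0.044 ] x 0.0624 e -0.0144
tabfoot [0.525 0.021 0.02 ] x 0.0621 e -0.0037
peg1 [0.5303 0.0255 0.016 ] x 0.0688 e -0.0053
peg2 [0.5406 0.0309 0.016 ] x 0.0805 e -0.0053
peg2 [0.5375 0.036  0.03  ] x 0.0801 e -0.0112
158 0.012 x 0.0298 e 0.0001
158 0.018 x 0.0322 e -0.0011
173 0.012 x 0.0427 e 0.0001
173 0.018 x 0.0448 e -0.0011
202 0.012 x 0.0674 e 0.0000
202 0.018 x 0.0692 e -0.0011
```

>>> move_arm(
  jaw=[255,255],
  dp=[
    [0,-0.0015,0],
    [0,0,0],
  ],
  rotation=[
    [0,0,0],
    [0,0,0],
  ],
)

```text
clock: 9.93
position: [0.5373, 0.0231, 0.0281]
tool_rot: [-3.141, -0.0, 2.05]
force: [1.4, 0.4, 0.3]
grip_width: 0.0001
```

>>> move_arm(
  jaw=[255,255],
  dp=[
    [0,-0.0015,0],
    [0,0,0],
  ],
  rotation=[
    [0,0,0],
    [0,0,0],
  ],
)

```text
clock: 10.18
position: [0.5362, 0.0225, 0.0281]
tool_rot: [-3.141, -0.0, 2.05]
force: [-0.8, 0.5, 0.4]
grip_width: -0.0003
```

```bash
python3 - <<'E'
from workcell import bot, grab_frame, calibration
import cv2,json,numpy as np
o=bot.observe();print(o["position"],o["force"],(o["position"]-[.47159,-.01089,0])@[.88757,.46068,0])
c=calibration("wrist");json.dump({k:np.array(v).tolist() for k,v in c.items()},open("w4.json","w"))
f=grab_frame("wrist");cv2.imwrite("pics/w4.png",f)
# tab shift relative to the camera since w3
g=cv2.imread("pics/w3.png")
for a,b in(((slice(190,300),slice(160,300)),"tab"),((slice(30,130),slice(200,420)),"ribs")):
    t=g[a];r=cv2.matchTemplate(f,t,cv2.TM_CCOEFF_NORMED);_,m,_,l=cv2.minMaxLoc(r);print(b,m,l[0]-a[1].start,l[1]-a[0].start)
E
```

```text
[0.53619268 0.02252158 0.02805091] [-0.77649576  0.52175067  0.40503465] 0.0727314493759905
tab 0.9854822754859924 0 0
ribs 0.9634380340576172 8 0
```

```bash
cat > s.py <<'E'
from workcell import bot, grab_frame, calibration
import cv2,json,numpy as np,sys
k=sys.argv[1]
o=bot.observe();print(o["force"].round(1),(o["position"]-[.47159,-.01089,0])@[.88757,.46068,0])
c=calibration("wrist");json.dump({k:np.array(v).tolist() for k,v in c.items()},open(f"w{k}.json","w"))
f=grab_frame("wrist");cv2.imwrite(f"pics/w{k}.png",f)
g=cv2.imread("pics/w3.png");F=lambda i:cv2.resize(i,None,fx=4,fy=4,interpolation=cv2.INTER_CUBIC)
for a,b in(((slice(190,300),slice(160,300)),"tab"),((slice(30,130),slice(200,420)),"ribs")):
    r=cv2.matchTemplate(F(f),F(g[a]),cv2.TM_CCOEFF_NORMED);_,m,_,l=cv2.minMaxLoc(r);print(b,round(m,3),l[0]/4-a[1].start,l[1]/4-a[0].start)
E
cp pics/w4.png /tmp/
```

>>> move_arm(
  jaw=[255,255],
  dp=[
    [0,-0.0012,0],
    [0,0,0],
  ],
  rotation=[
    [0,0,0],
    [0,0,0],
  ],
)

```text
clock: 10.48
position: [0.5354, 0.0221, 0.028]
tool_rot: [-3.141, -0.0, 2.05]
force: [0.0, -0.3, 0.3]
grip_width: -0.0
```

```bash
python3 s.py 5
```

```text
[ 0.  -0.3  0.3] 0.07188501539555461
tab 0.986 -0.5 0.25
ribs 0.953 10.75 0.25
```

>>> move_arm(
  jaw=[255,255,255,255,255],
  dp=[
    [0,0.005,0],
    [0,0.01,0],
    [0,0.01,0],
    [0,0,0],
    [0,0,0],
  ],
  rotation=[
    [0,0,0],
    [0,0,0],
    [0,0,0],
    [0,0,0],
    [0,0,0],
  ],
)

```text
clock: 11.15
position: [0.5532, 0.0314, 0.028]
tool_rot: [-3.141, -0.0, 2.05]
force: [-0.8, -0.4, 0.6]
grip_width: 0.0
```

```bash
python3 s.py 6
```

```text
[-0.8 -0.4  0.6] 0.09194239435619819
tab 0.727 -61.0 0.0
ribs 0.772 -48.25 -1.25
```

View pics/w6.png

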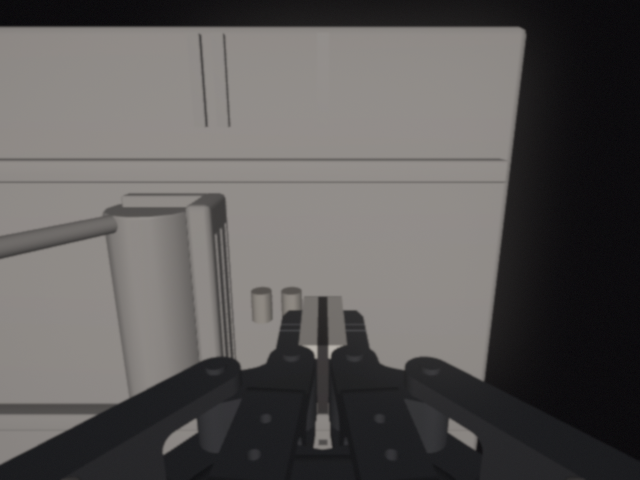

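```bash
python3 - <<'E'
from h import *
import json
c=json.load(open("w6.json"))
O=np.array([.47159,-.01089,0]);n=np.array([.88757,.46068,0]);e=np.array([.46068,-.88757,0])
for nm,uv,z in[("edge",(522,40),.012),("rib1",(325,80),.013),("pairfar",(229,125),.013),("pairnear",(206,125),.013),("tabtop",(222,205),.044),("tabtop",(214,230),.044),("tabfront",(188,210),.044),("tabfoot",(234,340),.02)]:
    p=ray("",uv,z,c);print(nm,p.round(4),"x %.4f e %.4f"%((p-O)@n,(p-O)@e))
E
```

```text
edge [0.5693 0.1476 0.012 ] x 0.1597 e -0.0956
rib1 [0.5162 0.1056 0.013 ] x 0.0932 e -0.0828
pairfar [0.493  0.0766 0.013 ] x 0.0593 e -0.0678
pairnear [0.4857 0.0729 0.013 ] x 0.0511 e -0.0678
tabtop [0.506  0.0581 0.044 ] x 0.0623 e -0.0453
tabtop [0.507  0.0499 0.044 ] x 0.0594 e -0.0376
tabfront [0.4976 0.052  0.044 ] x 0.0520 e -0.0438
tabfoot [0.529 0.004 0.02 ] x 0.0579 e 0.0132
```

>>> move_arm(
  jaw=[255,255,255,255,255,255,255],
  dp=[
    [0,0.02,0],
    [0,0.01,0],
    [0,0,-0.06],
    [0,0,-0.06],
    [0,0,-0.06],
    [0,-0.03,0],
    [0,0,0],
  ],
  rotation=[
    [0,0,0],
    [0,0,0],
    [0,0,0],
    [0,0,0],
    [0,0,0],
    [0,0,0],
    [0,0,0],
  ],
)

```text
clock: 12.08
position: [0.5524, 0.0307, 0.1726]
tool_rot: [3.142, -0.0, 2.049]
force: [0.4, 0.6, 0.2]
grip_width: 0.0003
```

```bash
python3 - <<'E'
from workcell import bot, grab_frame, calibration
import cv2,json,numpy as np
print(bot.observe()["position"])
c=calibration("wrist");json.dump({k:np.array(v).tolist() for k,v in c.items()},open("w7.json","w"))
f=grab_frame("wrist");cv2.imwrite("pics/w7.png",f)
cv2.imwrite("pics/w7c.png",cv2.resize(f[60:330,180:430],None,fx=3.2,fy=2.2,interpolation=cv2.INTER_CUBIC))
E
```

```text
[0.55242653 0.03068582 0.17262721]
```

View pics/w7c.png

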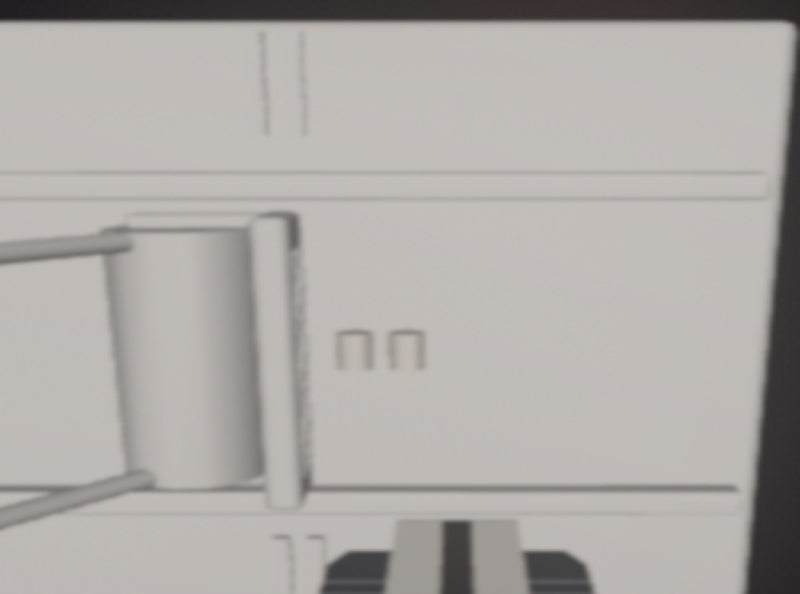

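```bash
python3 - <<'E'
from h import *
import json
O=np.array([.47159,-.01089,0]);n=np.array([.88757,.46068,0]);e=np.array([.46068,-.88757,0])
def go(f,ox,oy,sx,sy,L):
    c=json.load(open(f))
    for nm,(u,v),z in L:
        p=ray("",((u+.5)/sx-.5+ox,(v+.5)/sy-.5+oy),z,c);print(f,nm,"x %.4f e %.4f"%((p-O)@n,(p-O)@e))
go("w0.json",140,70,4.08,2.4,[("edge",(703,100),.012),("edge",(708,400),.012),("rib1",(362,122),.013),("rib1",(402,500),.013),("far",(184,122),.013),("far",(240,500),.013),("tab",(502,205),.044),("tab",(518,460),.044),("tfront",(462,205),.044),("peg1",(250,338),.012),("peg0",(140,338),.012)])
go("w7.json",180,60,3.2,2.2,[("edge",(792,60),.012),("edge",(750,550),.012),("far",(305,130),.013),("far",(325,545),.013),("tab",(291,222),.044),("tab",(303,500),.044),("tfront",(250,222),.044),("tfront",(266,500),.044),("peg1",(355,368),.012),("peg1b",(407,368),.012)])
E
```

```text
w0.json edge x 0.1617 e -0.0749
w0.json edge x 0.1622 e 0.0295
w0.json rib1 x 0.0942 e -0.0678
w0.json rib1 x 0.0949 e 0.0681
w0.json far x 0.0590 e -0.0677
w0.json far x 0.0593 e 0.0681
w0.json tab x 0.1252 e -0.0430
w0.json tab x 0.1252 e 0.0416
w0.json tfront x 0.1178 e -0.0430
w0.json peg1 x 0.0660 e 0.0066
w0.json peg0 x 0.0428 e 0.0067
w7.json edge x 0.1608 e -0.0890
w7.json edge x 0.1618 e 0.0727
w7.json far x 0.0592 e -0.0687
w7.json far x 0.0597 e 0.0704
w7.json tab x 0.0590 e -0.0439
w7.json tab x 0.0587 e 0.0408
w7.json tfront x 0.0510 e -0.0439
w7.json tfront x 0.0508 e 0.0408
w7.json peg1 x 0.0681 e 0.0070
w7.json peg1b x 0.0799 e 0.0070
```

>>> move_arm(
  jaw=[255,255,255,255],
  dp=[
    [0,0.05,-0.03],
    [0,0.04,-0.03],
    [0,0,0],
    [0,0,0],
  ],
  rotation=[
    [0,0,0],
    [0,0,0],
    [0,0,0],
    [0,0,0],
  ],
)

```text
clock: 12.62
position: [0.6168, 0.0646, 0.2191]
tool_rot: [-3.14, -0.0, 2.05]
force: [-0.8, 0.5, -0.5]
grip_width: 0.0002
```

```bash
python3 - <<'E'
from workcell import bot, workorder, grab_frame
import cv2,numpy as np
o=bot.observe();print(o["clock"],o["position"],o["force"])
f=grab_frame("top");g=cv2.imread("pics/top0.png")
# bystander shifts, px (about 2 mm each)
for nm,(a,b,c,d) in dict(tin=(190,278,60,168),gauge=(140,175,172,216),grip=(243,270,214,242),weight=(202,243,357,397),mug=(293,357,484,548),book=(198,274,472,586),case=(130,172,384,465)).items():
    r=cv2.matchTemplate(f,g[a:b,c:d],cv2.TM_CCOEFF_NORMED);_,m,_,l=cv2.minMaxLoc(r);print(nm,round(m,3),l[0]-c,l[1]-a)
print(workorder.job_done())
E
```

```text
12.625 [0.61684951 0.0645551  0.21912175] [-0.77447448  0.51558552 -0.51969046]
tin 0.999 0 0
gauge 0.75 184 67
grip 0.701 149 -33
weight 0.997 0 0
mug 0.999 0 0
book 0.999 0 0
case 0.995 0 0
the job is handed in; nothing more can be done
None
```

I pushed the carriage by its rear tab with closed fingertips, through the first notch and into the second. I then backed off, lifted clear and handed the job in at about 12.6 s.

- **Seating:** In the wrist picture taken after backing off, the push face measured x = 58.9 mm. The second-notch rib measured 59.2 to 59.7 mm, so they agree to within about 0.8 mm. An earlier, closer view was rougher, with readings about 1 to 3 mm either side of the rib. The push force also fit: a peak of about 12 N before the notch, then a drop to zero.
- **Peak position:** The force peak came a few millimetres earlier than I expected for that ridge. I did not explain this, so I relied on the later picture of the tab.
- **Clearance:** At the end the TCP was at z = 0.22 m, and the wrist force read about 1 N, which is its noise level.
- **Other objects:** In the final top view the tin, paperweight, mug, book and glasses case had not shifted at all. The image match failed for the humidity gauge and phone grip, probably because the arm hid them. Their positions are therefore not confirmed, but no unexplained contact force showed in the readings and the arm never went low near them.

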